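# Slide a fresh plaster cast between two jars to its mate

### The arm

A 6-joint arm with a two-finger parallel gripper is mounted at the origin on a cart in front of the work surface, level with it; the furniture and walls round the work are solid. World frame = base frame: x ahead of the robot, y to its left, z up, the work surface at z = 0. Lengths are in m, angles in rad, forces in N, time in s.
With the tool pointing down it reaches from about 0.325 to 0.775 m from the base axis. Payload 5.5 kg.
Tool frame: the origin (TCP) lies on the centre line of the jaws, within the pads' length; the fingertips stand 25 mm ahead of it and the grasp point (between the pads) lies 6 mm ahead of it; z points along the fingers, y is the line along which they close (so a half turn about z gives the same grasp; the last joint's range is limited). The gripper opens to 85 mm and grips with 20 to 120 N. Pads are 22 mm wide; open, the fingers measure 114 mm over their backs; the gripper's body (76 mm by 85 mm) begins 54 mm behind the grasp point. The pads swing forward as they close: fully open they stand 13 mm farther back than shut.
Start: joints at [1.291, 0.091, 1.231, -0, 1.82, -0.057], TCP at [0.133, 0.585, 0.256] pointing down, gripper open.
Joint ranges: [-2.87, 2.87], [-0.86, 2.18], [0.17, 2.46], [-1.51, 4.65], [0.06, 2.69], [-2.65, 2.65]. Speed limits (rad/s): [2.57, 2.57, 3.01, 3.14, 3.14, 3.14].

### API

Orientations are given as a unit quaternion [w, x, y, z].
In Python, from bench import arm, grab_frame gives the robot as it stands.
- The arm moves only by the tool step_arm, never from a script. Its argument "moves" is a list of rows, each a list of 7 numbers: the shift along the tool's x, y, z in m, then the turn, a rotation vector about the tool's x, y, z in rad, then the opening, from -1 (shut) to 1 (fully open). A call has 1 to 20 rows; each row is the pose to reach, as a shift and turn from the pose commanded when the call began, along the tool's axes at that moment; what a row does not reach only later rows make up. A row lasts 1/10 s, in which the tool goes at most 50 mm and 8.59 degrees, less where a joint would pass 70% of its speed; a pose out of reach is approached as far as the arm can. A call with a gripper value outside its range is refused whole. The fingers move at their own pace and stop on an object; "squeeze" is the grip in N (left out, the last holds). Time passes only in rows, so rows that repeat a pose let the fingers close. It gives the time, the measured TCP pose, the force, the opening and the grip force at its end, in the units of the state.
- arm.state(): the state, without advancing time (a new reading comes with each control period).
- grab_frame(name): name is "scene" or "top" or "wrist"; returns a dict with "img" (480x640x3 uint8, blue, green, red), "vertical_fov" (degrees; the focal length in pixels is half the picture's height over the tangent of half this angle, whatever the lens; pixels are square), "cx", "cy" (the principal point, pixels), "xyz" and "orientation" of the camera in the world. Camera axes: x right, y up, looking along -z (the intrinsics and any distortion apply to the point x, -y, -z); pixel columns grow to the right and rows downward; lengths in m; the calibration is good to about 2 mm. The wrist camera is an equidistant fisheye: a pixel r from the principal point sees the ray r / f radians off the axis. A picture is of the moment at which its call begins. There is no depth.
- arm.close_job(): hands the job in; it is judged then, once.
The state is a dict: "time_s": time; "qpos": joint angles; "joint_vel": joint speeds; "tau": joint torques, N m; "eef_pos": TCP position; "eef_rot": TCP orientation; "ft_force": force on the tool from outside, world axes, zero at the start; "moment": the same for the moment, N m; "width": finger opening in m; "gripper_force": force on a finger pad.
Only numpy, scipy, OpenCV 4.12 (cv2) and the standard library are available. Lean on these libraries where they do the work, as an engineer would, in place of code of your own. Each camera call takes 0.05 s, during which the arm holds its last target. There are 200 camera calls.

### The job

The plaster cast that stands alone on the left is too fresh to be gripped: with the fingertips, gently push it along the worktop through the gap between the two small lidded jars, which are stuck down, until it is completely out on the far side and stands about side by side with the other cast waiting there. Do not pinch, lift or tip it, take it through the gap and not round the jars, and leave the other cast and the small brown bottle where they stand.

Things in the scene. Friction and masses are not known exactly. Their poses are not given: they have to be found in the camera images.
- cast: the cast to push: beige plaster dental arch on an upright-sided base, 29 mm high, 0.1-0.2 kg. Origin under its middle. Its nose points along own +x turned 0.17 rad counterclockwise from above, at the start within 0.5 rad of world -y; the flat heel, 60 mm wide, faces back. From the origin: 25 mm to the heel, 29 nose, 34 left, 31 right, no point over 41. Fits any way round through 72 mm.
- gate: the pair of jars, stuck down so that they never move: each 41 mm diameter, 44 mm high, lidded, their axes at own y = -57.5 and +57.5 mm, x = 0, so the gap is 74 mm wide. Origin on the worktop in mid-gap; own +x is the way through, past the jars to the other cast (about world -y); own +y about world +x. A black dish, 26 mm high, lies from world x = 0.592 on.
- mate: the other cast, white, 66 by 68 mm, 29 mm high, loose, origin under its middle. It stands beyond the gap, about 110 mm past the gate's origin along the gate's +x and 95 to 110 mm to its +y side. It must not be moved.
- dropper: small loose brown bottle with a black cap, 40 mm diameter, 62 mm high, origin under its middle, on the robot's side of where the cast comes out. It must not be moved.

How it is judged:
By the outcome, as a careful person would: the job done as asked, in the order asked, and still so for the second after the job is handed in, with the robot touching nothing.
It also fails if it takes over 72 s, if anything falls off the work surface, if the arm or the gripper's body presses on something with over 40 N, if the wrist force passes 120 N, or if a joint passes its speed limit or range.

## Working session

There is one attempt and no reset: what is moved stays moved. The work goes in short steps, Python scripts to look and compute and a tool call to move; the robot and the scene stay as the last step left them, time stands still between calls to the robot, and variables do not carry over. Pictures are saved under pics/ and viewed, at most 10 in all, crops included, and the job is handed in when it is done.

Besides the shell and the picture viewer there is one more tool, called after "Emit:" as name(argument=value, ...) on one line, values as JSON. step_arm: Moves the arm, as the interface text tells. Its arguments: {"type":"object","properties":{"moves":{"type":"array"},"squeeze":{"type":"number"}},"required":["moves"]}

```bash
mkdir -p pics; ls; python3 - <<'E'
from bench import arm, grab_frame
import cv2
for n in("top","scene"):
    f=grab_frame(n); cv2.imwrite(f"pics/{n}0.png",f["img"]); print(n,{k:v for k,v in f.items() if k!="img"})
print(arm.state())
E
```

```text
pics
top {'vertical_fov': 49.65621032099977, 'cx': 316.8561650634137, 'cy': 239.58072422588742, 'xyz': array([0.33515878, 0.17750074, 0.86495333]), 'orientation': array([ 0.71952982,  0.07339594, -0.0673375 , -0.68728127])}
scene {'vertical_fov': 46.08279129846162, 'cx': 317.351359095163, 'cy': 238.89743617776347, 'xyz': array([-0.1552686 ,  0.52819281,  0.47877484]), 'orientation': array([-0.44743048, -0.25680515,  0.42807821,  0.74202839])}
{'time_s': 0.1, 'qpos': array([ 1.29130438e+00,  9.17990376e-02,  1.23179007e+00, -8.07686216e-06,
        1.81977921e+00, -5.67014826e-02]), 'joint_vel': array([-2.17756215e-03, -2.04269019e-03, -2.00346438e-03, -1.92877599e-03,
       -1.68140844e-03,  9.72728304e-05]), 'tau': array([ 2.03693322e-03, -4.60216641e+01, -4.19220078e+01, -2.31551794e-04,
        1.07314467e-02,  4.40612223e-05]), 'eef_pos': array([0.13251888, 0.58496994, 0.25524073]), 'eef_rot': array([-1.44680279e-04,  1.11165935e-01,  9.93801462e-01, -8.75973481e-04]), 'ft_force': array([-1.42719434, -0.7211344 , -0.29802982]), 'moment': array([-0.00913284,  0.0125053 ,  0.03672285]), 'gripper_force': 0.0, 'width': 0.08554915289119804}
```

View pics/top0.png

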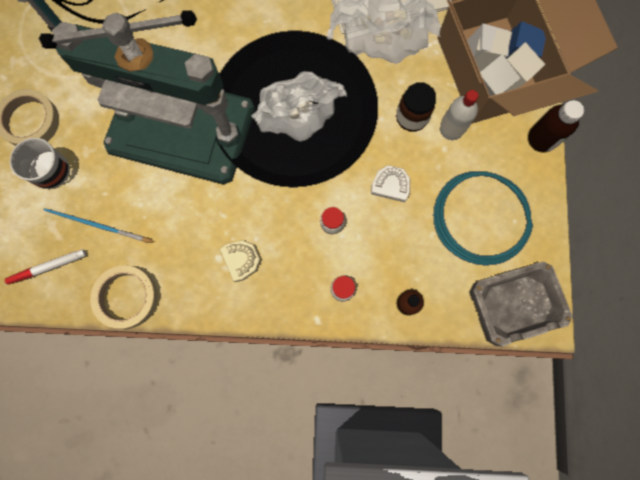

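View pics/scene0.png

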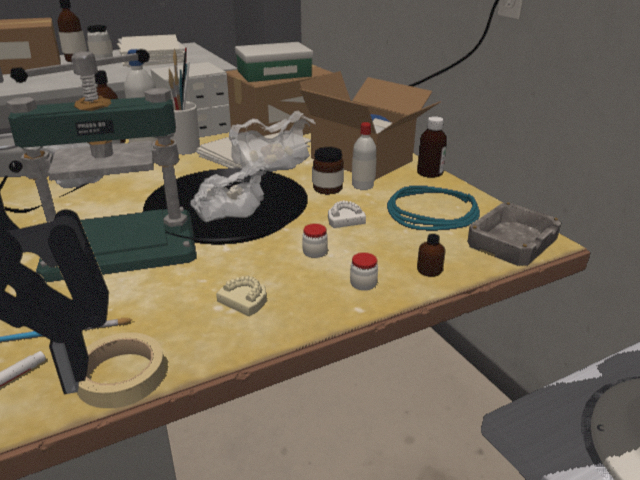

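The top view shows the cast at about (240,260), the jars at (333,220) and (343,288), the mate at (391,184) and the dropper at (410,301). I'll enlarge it to measure.

```bash
cat > h.py <<'E'
import numpy as np
from scipy.spatial.transform import Rotation as R
def ray(f,u,v):
    F=240/np.tan(np.radians(f["vertical_fov"]/2)); a=(u-f["cx"])/F; b=(v-f["cy"])/F
    d=np.array([a,-b,-1])
    if f.get("fish"):
        r=np.hypot(a,b); d=np.array([a/r*np.sin(r),-b/r*np.sin(r),-np.cos(r)]) if r>1e-9 else np.array([0,0,-1.])
    return R.from_quat(np.roll(f["orientation"],-1)).apply(d)
def pos(f,u,v,z):
    d=ray(f,u,v); p=np.asarray(f["xyz"]); return p+d*(z-p[2])/d[2]
def pix(f,P):
    c=R.from_quat(np.roll(f["orientation"],-1)).inv().apply(np.asarray(P)-f["xyz"]); F=240/np.tan(np.radians(f["vertical_fov"]/2))
    x,y,z=c[...,0],-c[...,1],-c[...,2]
    if f.get("fish"):
        rr=np.hypot(x,y); s=np.arctan2(rr,z)/np.maximum(rr,1e-9); return np.stack([f["cx"]+F*x*s,f["cy"]+F*y*s],-1)
    return np.stack([f["cx"]+F*x/z,f["cy"]+F*y/z],-1)
E
python3 - <<'E'
from bench import grab_frame
import cv2; from h import *
f=grab_frame("top"); im=f["img"]
c=cv2.resize(im[160:320,205:435],None,fx=3.4,fy=3.4,interpolation=cv2.INTER_CUBIC); cv2.imwrite("pics/crop.png",c); print(c.shape)
for n,u,v,z in[("castTop",240,260,.029),("jar1",333,220,.044),("jar2",343,288,.044),("mate",391,184,.029),("drop cap",413,299,.062)]:print(n,pos(f,u,v,z).round(4))
w=grab_frame("wrist"); cv2.imwrite("pics/w0.png",w["img"]); print({k:v for k,v in w.items() if k!="img"})
E
```

```text
(544, 782, 3)
castTop [0.4642 0.3124 0.029 ]
jar1 [0.5345 0.1637 0.044 ]
jar2 [0.4245 0.1434 0.044 ]
mate [0.6046 0.0686 0.029 ]
drop cap [0.4105 0.0357 0.062 ]
{'vertical_fov': 65.70646984690485, 'cx': 321.2741001489587, 'cy': 242.9197727177313, 'xyz': array([0.05859947, 0.60201602, 0.37174245]), 'orientation': array([ 0.77241448, -0.11871709, -0.09353223,  0.61687425])}
```

View pics/crop.png

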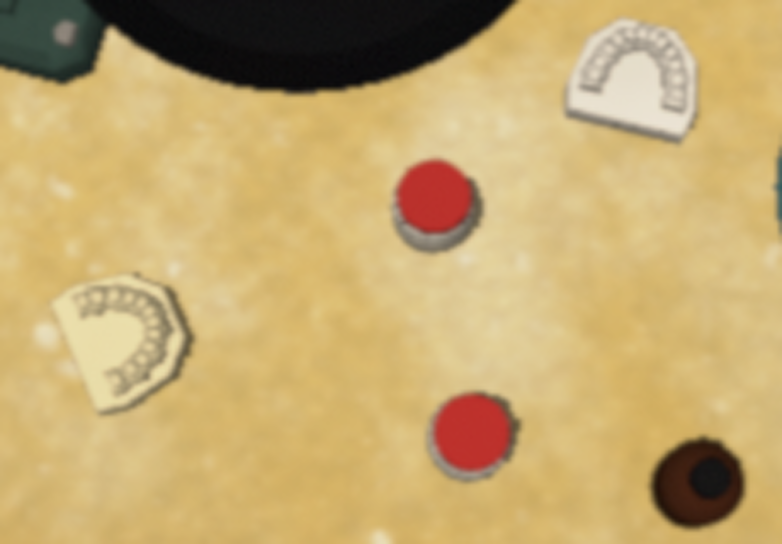

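View pics/w0.png

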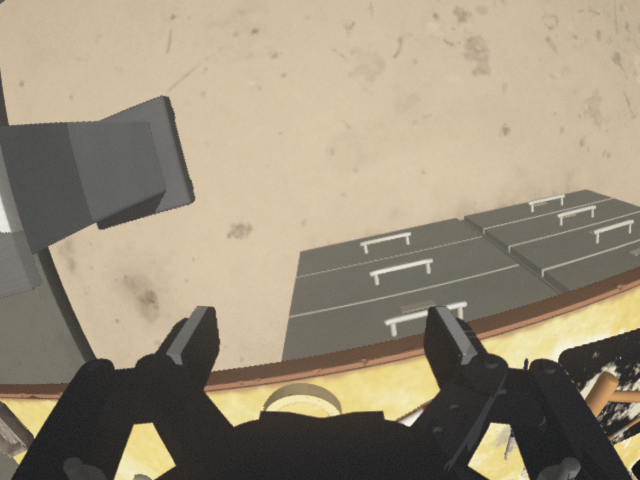

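The crop gives jar lids at (333,218) and (344,287), cast heel corners at (220.6,248.8) and (234.4,281.5), and the cast's nose edge near (260,258). The wrist camera sees only the fingers and the floor. Next I'll convert these to the gate frame and fit the cast outline.

```bash
python3 - <<'E'
from bench import grab_frame
import cv2; from h import *
f=grab_frame("top"); g=lambda u,v,z:pos(f,205+u/3.4,160+v/3.4,z)[:2]
j1,j2=g(435,197,.044),g(473,432,.044); o=(j1+j2)/2; y=(j1-j2); print("sep",np.linalg.norm(y)); y/=np.linalg.norm(y); x=np.array([y[1],-y[0]])
print("gate",o,"x dir",x,np.degrees(np.arctan2(x[1],x[0])))
G=lambda p:(np.array([(p-o)@x,(p-o)@y])*1000).round(1)
for n,u,v,z in[("heelL",53,302,.02),("heelR",100,413,.02),("nose",190,337,.0),("nose up",140,275,.02),("right low",160,393,.0),
 ("mate a",567,105,.02),("mate b",683,140,.0),("mate c",697,75,.02),("mate d",622,20,.025),("dropcap",711,478,.062),("dropbody",695,482,.025)]:
    p=g(u,v,z); print(n,p.round(4),G(p))
a,b=g(53,302,.02),g(100,413,.02); print("heel len",np.linalg.norm(a-b)); h=(b-a); n=np.array([-h[1],h[0]]); n/=np.linalg.norm(n); print("nose dir",n,np.degrees(np.arctan2(n[1],n[0])))
E
```

```text
sep 0.11401063453745242
gate [0.48200594 0.15283399] x dir [ 0.19482388 -0.98083824] -78.76556440955858
heelL [0.4828 0.3474] [-190.7   38.7]
heelR [0.4297 0.3203] [-174.4  -18.7]
nose [0.4718 0.2819] [-128.6   15.1]
nose up [0.4981 0.306 ] [-147.1   45.7]
right low [0.4432 0.2948] [-146.8  -10.4]
mate a [0.5939 0.0998] [73.9 99.4]
mate b [0.5842 0.0387] [131.9  78. ]
mate c [0.6124 0.0353] [140.7 105. ]
mate d [0.6378 0.0739] [107.8 137.4]
dropcap [0.4082 0.034 ] [102.2 -95.6]
dropbody [0.4093 0.0349] [101.5 -94.3]
heel len 0.059644326414670275
nose dir [ 0.4546613  -0.89066442] -62.956856214431
```

Emit:
step_arm(moves=[[-0.03,-0.01,0.01,0,0,0.1,-0.53],[-0.06,-0.02,0.02,0,0,0.22,-0.53],[-0.09,-0.03,0.03,0,0,0.34,-0.53],[-0.12,-0.04,0.04,0,0,0.45,-0.53],[-0.15,-0.05,0.05,0,0,0.56,-0.53],[-0.18,-0.06,0.06,0,0,0.67,-0.53],[-0.21,-0.07,0.07,0,0,0.78,-0.53],[-0.24,-0.08,0.08,0,0,0.89,-0.53],[-0.27,-0.09,0.09,0,0,1.0,-0.53],[-0.3,-0.1,0.1,0,0,1.1,-0.53],[-0.33,-0.115,0.11,0,0,1.2,-0.53],[-0.355,-0.12,0.12,0,0,1.29,-0.53],[-0.3685,-0.126,0.13,0,0,1.361,-0.53],[-0.3685,-0.126,0.14,0,0,1.361,-0.53],[-0.3685,-0.126,0.15,0,0,1.361,-0.53],[-0.3685,-0.126,0.156,0,0,1.361,-0.53],[-0.3685,-0.126,0.156,0,0,1.361,-0.53],[-0.3685,-0.126,0.156,0,0,1.361,-0.53]])

```text
time_s: 2.05
eef_pos: [0.4636, 0.3815, 0.1005]
eef_rot: [-0.0, 0.711, 0.703, 0.0]
ft_force: [0.2, 0.0, 1.0]
width: 0.0203
gripper_force: 0.0
```

```bash
python3 - <<'E'
from bench import arm,grab_frame
import cv2; from h import *
s=arm.state(); print(s["eef_pos"],s["eef_rot"],s["ft_force"],s["width"],s["qpos"])
f=grab_frame("scene"); t=s["eef_pos"]
print([pix(f,t+[0,0,-d]).round(1).tolist() for d in(0,.025,.1)])
a=cv2.resize(f["img"][150:350,130:330],None,fx=2.5,fy=2.5,interpolation=cv2.INTER_CUBIC)
cv2.imwrite("pics/s1.png",a)
E
```

```text
[0.46357744 0.38147909 0.10053541] [-2.67925355e-05  7.11113596e-01  7.03077120e-01  1.29244010e-04] [0.23342774 0.00712252 0.97087257] 0.020294149287146748 [6.31839659e-01 1.16879333e-01 1.47926190e+00 9.11150680e-05
 1.54520365e+00 6.43202694e-01]
[[191.9, 253.1], [194.0, 269.5], [199.9, 315.4]]
```

View pics/s1.png

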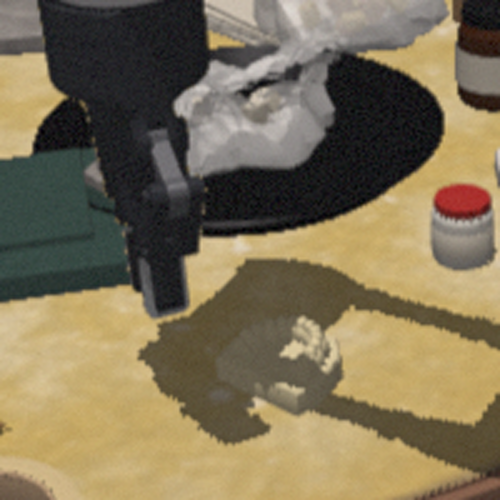

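The near fingertip sits at about (198,276) in the full scene frame. That fits tips 25 mm ahead of the TCP, so I'll descend until they are about 8 mm above the top.

Emit:
step_arm(moves=[[0,0,0.02,0,0,0,-0.53],[0,0,0.04,0,0,0,-0.53],[0,0,0.05,0,0,0,-0.53],[0,0,0.056,0,0,0,-0.53],[0,0,0.06,0,0,0,-0.53],[0,0,0.064,0,0,0,-0.53],[0,0,0.067,0,0,0,-0.53],[0,0,0.067,0,0,0,-0.53]])

```text
time_s: 2.9
eef_pos: [0.4641, 0.3809, 0.0332]
eef_rot: [-0.0, 0.712, 0.702, -0.0]
ft_force: [-0.7, 0.5, 0.3]
width: 0.0199
gripper_force: 0.0
```

```bash
python3 - <<'E'
from bench import arm,grab_frame
import cv2; from h import *
s=arm.state(); t=s["eef_pos"]
f=grab_frame("scene")
for n in(-1,1):
  for d in(.013,.025,.033): print(n,d,pix(f,t+[n*.0175,0,-d]).round(1))
a=cv2.resize(f["img"][200:350,150:330],None,fx=3.5,fy=3.5,interpolation=cv2.INTER_CUBIC)
b=grab_frame("top")["img"]; b=cv2.resize(b[180:320,160:330],None,fx=3.5,fy=3.5)
cv2.imwrite("pics/s2.png",cv2.resize(np.vstack([a[:,:595],b]),None,fx=.58,fy=.58,interpolation=cv2.INTER_AREA))
E
```

```text
-1 0.013 [202.8 310.4]
-1 0.025 [203.7 317.6]
-1 0.033 [204.3 322.3]
1 0.013 [194.9 296.6]
1 0.025 [195.8 303.7]
1 0.033 [196.4 308.3]
```

View pics/s2.png

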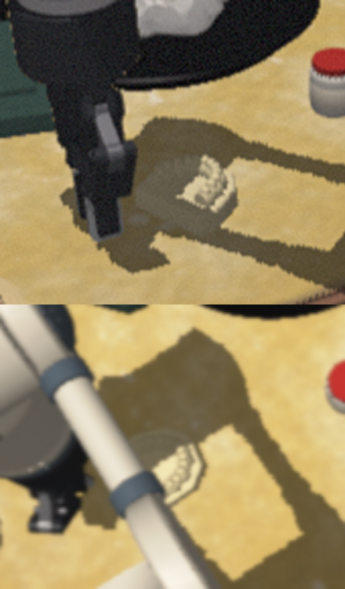

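Tips match the 25 mm assumption. Now phase 1: push along tool −x to turn the cast flush with the fingers.

Emit:
step_arm(moves=[[-0.004,0,0,0,0,0,-0.53],[-0.01,0,0,0,0,0,-0.53],[-0.015,0,0,0,0,0,-0.53],[-0.018,0,0,0,0,0,-0.53],[-0.021,0,0,0,0,0,-0.53],[-0.024,0,0,0,0,0,-0.53],[-0.027,0,0,0,0,0,-0.53],[-0.03,0,0,0,0,0,-0.53],[-0.033,0,0,0,0,0,-0.53],[-0.036,0,0,0,0,0,-0.53],[-0.039,0,0,0,0,0,-0.53],[-0.042,0,0,0,0,0,-0.53],[-0.045,0,0,0,0,0,-0.53],[-0.045,0,0,0,0,0,-0.53]])

```text
time_s: 4.4
eef_pos: [0.4635, 0.3354, 0.0332]
eef_rot: [0.0, 0.712, 0.702, -0.0]
ft_force: [0.3, 0.3, -0.6]
width: 0.0198
gripper_force: 0.1
```

```bash
cat > look.py <<'E'
from bench import arm,grab_frame
import cv2,sys; from h import *
O=np.array([.482,.1528]);X=np.array([.1948,-.9808]);Y=np.array([.9808,.1948])
def look(name,c=(200,345),s=(170,350),k=3.2):
    st=arm.state(); t=st["eef_pos"][:2]-O
    q=st["eef_rot"]; xd=R.from_quat(np.roll(q,-1)).apply([1,0,0]); h=np.degrees(np.arctan2(-xd[1],-xd[0]))+78.77
    print("tcp gate",(t@X*1000).round(1),(t@Y*1000).round(1),"z",st["eef_pos"][2].round(4),"head",h.round(2),"F",st["ft_force"].round(1),"t",st["time_s"])
    f=grab_frame("scene"); T=grab_frame("top"); cv2.imwrite("pics/raw_s_%s.png"%name,f["img"]); cv2.imwrite("pics/raw_t_%s.png"%name,T["img"])
    return f,T,st
def crop(im,r,c,k): return cv2.resize(im[r[0]:r[1],c[0]:c[1]],None,fx=k,fy=k,interpolation=cv2.INTER_CUBIC)
E
python3 - <<'E'
from look import *
f,T,s=look("a")
a=crop(f["img"],(230,345),(180,300),5); b=crop(T["img"],(215,315),(200,320),5)
b=np.clip(b.astype(float)*1.5,0,255).astype(np.uint8);a=np.clip(a.astype(float)*1.5,0,255).astype(np.uint8)
h=np.zeros((575,1200,3),np.uint8); h[:575,:600]=a; h[:500,600:]=b
cv2.imwrite("pics/a.png",cv2.resize(h,(800,383),interpolation=cv2.INTER_AREA))
E
```

```text
tcp gate -182.7 17.5 z 0.0332 head -12.0 F [ 0.3  0.3 -0.6] t 4.4
```

View pics/a.png

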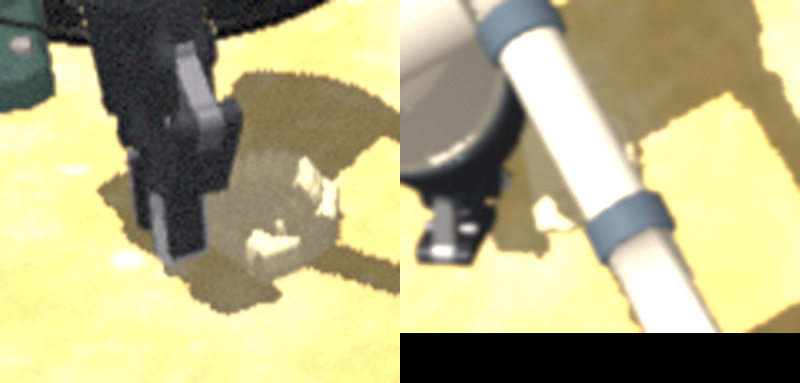

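The cast is half hidden by the arm. I'll push 20 mm further, which lets it settle flush, then withdraw and measure it numerically by registering it against the first top image.

Emit:
step_arm(moves=[[-0.004,0,0,0,0,0,-0.53],[-0.008,0,0,0,0,0,-0.53],[-0.012,0,0,0,0,0,-0.53],[-0.016,0,0,0,0,0,-0.53],[-0.02,0,0,0,0,0,-0.53],[-0.02,0,0,0,0,0,-0.53],[-0.01,0,0,0,0,0,-0.53],[0.01,0,0,0,0,0,-0.53],[0.03,0,-0.02,0,0,0,-0.53],[0.06,0,-0.06,0,0,0,-0.53],[0.09,0,-0.1,0,0,0,-0.53],[0.13,0,-0.14,0,0,0,-0.53],[0.17,0,-0.16,0,0,0,-0.53],[0.2,0,-0.16,0,0,0,-0.53],[0.2,0,-0.16,0,0,0,-0.53]])

```text
time_s: 6.0
eef_pos: [0.4647, 0.5404, 0.1928]
eef_rot: [-0.001, 0.71, 0.704, 0.0]
ft_force: [0.3, 0.7, -1.4]
width: 0.0198
gripper_force: 0.0
```

```bash
cat > reg.py <<'E'
from look import *
from scipy.optimize import minimize
# ground-plane (gate frame) rectification at z=.024, 0.5 mm/px ; gate x -> cols, gate y -> rows (down=-y)
def rect(T,im,z=.024,xr=(-240,170),yr=(-120,120),s=2.):
    gx,gy=np.meshgrid(np.arange(xr[0],xr[1],1/s),np.arange(yr[1],yr[0],-1/s))
    P=O+gx[...,None]/1000*X+gy[...,None]/1000*Y
    P=np.dstack([P,np.full(gx.shape,z)]); m=pix(T,P.reshape(-1,3)).reshape(gx.shape+(2,)).astype(np.float32)
    return cv2.remap(im,m[...,0],m[...,1],cv2.INTER_CUBIC)
def find(T):
    A=rect(T,cv2.imread("pics/top0.png")); B=rect(T,T["img"])
    cpx=lambda x,y:((x+240)*2,(120-y)*2)
    c=cpx(-159.4,16.5); best=[]
    for a in np.arange(-50,31,1.):
        M=cv2.getRotationMatrix2D(c,a,1); W=cv2.warpAffine(A,M,(A.shape[1],A.shape[0]))
        x0,y0=int(c[0]),int(c[1]); t=W[y0-80:y0+80,x0-80:x0+80]
        m=np.zeros(t.shape[:2],np.uint8); cv2.circle(m,(80,80),76,255,-1)
        r=cv2.matchTemplate(B,t,cv2.TM_CCOEFF_NORMED,mask=m); r[~np.isfinite(r)]=-1
        _,v,_,l=cv2.minMaxLoc(r); best.append((v,a,(l[0]+80)/2-240,120-(l[1]+80)/2))
    best.sort(reverse=True)
    for b in best[:3]: print("score %.3f heading %.1f  centre gate x %.1f y %.1f"%(b[0],15.8+b[1],b[2],b[3]))
    return A,B
E
python3 - <<'E'
from reg import *
f,T,s=look("b"); A,B=find(T)
d=B[60:400].copy(); cv2.imwrite("pics/b.png",d[:, :800])
E
```

```text
tcp gate -383.6 58.5 z 0.1928 head -11.74 F [ 0.3  0.7 -1.4] t 6.0
score 0.551 heading -6.2  centre gate x -180.5 y 11.0
score 0.551 heading -5.2  centre gate x -180.5 y 11.5
score 0.551 heading -4.2  centre gate x -180.5 y 11.5
```

View pics/b.png

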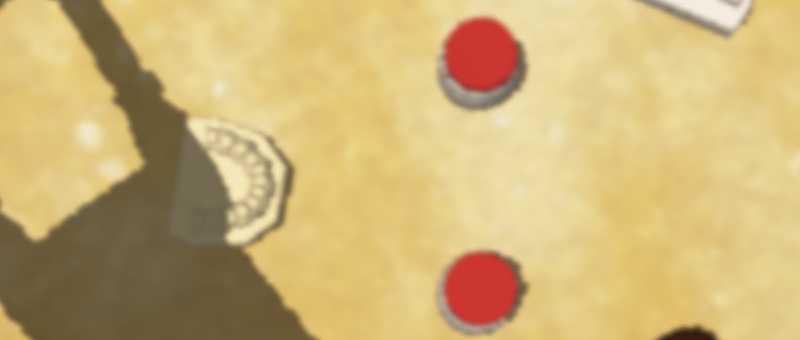

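The rectified view puts the heel corners at (188,120) and (170,235), so the heel middle is at gate (−150,1). Heading is about −10° and the cast is centred near y = −1, already lined up with the gap. I'll go back behind it with tool heading −5°.

Emit:
step_arm(moves=[[-0.03,-0.002,0,0,0,-0.02,-0.53],[-0.06,-0.004,0.02,0,0,-0.04,-0.53],[-0.09,-0.006,0.04,0,0,-0.06,-0.53],[-0.12,-0.008,0.06,0,0,-0.08,-0.53],[-0.15,-0.01,0.08,0,0,-0.1,-0.53],[-0.175,-0.012,0.09,0,0,-0.12,-0.53],[-0.19,-0.013,0.1,0,0,-0.122,-0.53],[-0.2,-0.0133,0.11,0,0,-0.122,-0.53],[-0.2,-0.0133,0.12,0,0,-0.122,-0.53],[-0.2,-0.0133,0.14,0,0,-0.122,-0.53],[-0.2,-0.0133,0.15,0,0,-0.122,-0.53],[-0.2,-0.0133,0.156,0,0,-0.122,-0.53],[-0.2,-0.0133,0.16,0,0,-0.122,-0.53],[-0.2,-0.0133,0.16,0,0,-0.122,-0.53],[-0.2,-0.0133,0.16,0,0,-0.122,-0.53]])

```text
time_s: 7.6
eef_pos: [0.4505, 0.3364, 0.0339]
eef_rot: [0.0, 0.667, 0.745, 0.0]
ft_force: [0.8, -1.1, -0.5]
width: 0.0198
gripper_force: 0.0
```

```bash
python3 -c "
from look import *
look('c')"
```

```text
tcp gate -186.2 4.9 z 0.0339 head -4.97 F [ 0.8 -1.1 -0.5] t 7.6
```

Emit:
step_arm(moves=[[-0.006,0,0,0,0,0,-0.53],[-0.012,0,0,0,0,0,-0.53],[-0.016,0,0,0,0,0,-0.53],[-0.019,0,0,0,0,0,-0.53],[-0.022,0,0,0,0,0,-0.53],[-0.025,0,0,0,0,0,-0.53],[-0.028,0,0,0,0,0,-0.53],[-0.031,0,0,0,0,0,-0.53],[-0.034,0,0,0,0,0,-0.53],[-0.037,0,0,0,0,0,-0.53],[-0.04,0,0,0,0,0,-0.53],[-0.044,-0.0004,0,0,0,-0.012,-0.53],[-0.048,-0.0007,0,0,0,-0.024,-0.53],[-0.052,-0.001,0,0,0,-0.036,-0.53],[-0.056,-0.0013,0,0,0,-0.048,-0.53],[-0.06,-0.0015,0,0,0,-0.06,-0.53],[-0.065,-0.0017,0,0,0,-0.075,-0.53],[-0.07,-0.0018,0,0,0,-0.087,-0.53],[-0.07,-0.0018,0,0,0,-0.087,-0.53]])

```text
time_s: 9.6
eef_pos: [0.4562, 0.2654, 0.0332]
eef_rot: [0.0, 0.635, 0.773, -0.0]
ft_force: [0.5, -0.2, 0.1]
width: 0.02
gripper_force: 0.0
```

```bash
python3 -c "
from look import *
look('d')"
```

```text
tcp gate -115.5 -3.4 z 0.0332 head -0.01 F [ 0.5 -0.2  0.1] t 9.6
```

Emit:
step_arm(moves=[[0.01,0,0,0,0,0,-0.53],[0.03,0,-0.01,0,0,0,-0.53],[0.05,0,-0.04,0,0,0,-0.53],[0.08,0,-0.08,0,0,0,-0.53],[0.12,0,-0.12,0,0,0,-0.53],[0.16,0,-0.16,0,0,0,-0.53],[0.2,0,-0.16,0,0,0,-0.53],[0.24,0,-0.16,0,0,0,-0.53],[0.26,0,-0.16,0,0,0,-0.53],[0.26,0,-0.16,0,0,0,-0.53],[0.26,0,-0.16,0,0,0,-0.53]])

```text
time_s: 10.8
eef_pos: [0.4049, 0.5217, 0.1925]
eef_rot: [0.0, 0.634, 0.773, -0.001]
ft_force: [0.3, -0.4, 0.6]
width: 0.0197
gripper_force: 0.0
```

```bash
python3 - <<'E'
from reg import *
f,T,s=look("e"); A,B=find(T); cv2.imwrite("pics/e.png",B[60:420])
E
```

```text
tcp gate -376.8 -3.8 z 0.1925 head 0.06 F [ 0.3 -0.4  0.6] t 10.8
score 0.908 heading -0.2  centre gate x -78.5 y -4.0
score 0.907 heading 0.8  centre gate x -78.5 y -4.0
score 0.904 heading -1.2  centre gate x -78.5 y -4.0
```

Registration works: heading is 0° and the centre is at gate (−78.5,−4.0), slightly right of mid-gap. I'll return and use a shallow S-curve to shift it 3 mm left.

Emit:
step_arm(moves=[[-0.03,0,0,0,0,0,-0.53],[-0.06,0,0.02,0,0,0,-0.53],[-0.1,0,0.04,0,0,0,-0.53],[-0.14,0,0.06,0,0,0,-0.53],[-0.18,0,0.08,0,0,0,-0.53],[-0.21,0,0.1,0,0,0,-0.53],[-0.23,0,0.11,0,0,0,-0.53],[-0.24,0,0.12,0,0,0,-0.53],[-0.245,0,0.13,0,0,0,-0.53],[-0.245,0,0.145,0,0,0,-0.53],[-0.245,0,0.155,0,0,0,-0.53],[-0.245,0,0.16,0,0,0,-0.53],[-0.245,0,0.16,0,0,0,-0.53],[-0.25,0,0.16,0,0,0,-0.53],[-0.255,0,0.16,0,0,0,-0.53],[-0.258,0,0.16,0,0,0,-0.53],[-0.26,0,0.16,0,0,0,-0.53],[-0.26,0,0.16,0,0,0,-0.53]])

```text
time_s: 12.7
eef_pos: [0.4563, 0.266, 0.0336]
eef_rot: [0.0, 0.635, 0.773, 0.0]
ft_force: [0.9, 0.0, -0.6]
width: 0.0197
gripper_force: 0.0
```

Emit:
step_arm(moves=[[-0.003,-0.0005,0,0,0,-0.017,-0.53],[-0.006,-0.001,0,0,0,-0.035,-0.53],[-0.009,-0.0015,0,0,0,-0.052,-0.53],[-0.012,-0.002,0,0,0,-0.07,-0.53],[-0.015,-0.0025,0,0,0,-0.087,-0.53],[-0.019,-0.0021,0,0,0,-0.087,-0.53],[-0.023,-0.0018,0,0,0,-0.087,-0.53],[-0.027,-0.0014,0,0,0,-0.087,-0.53],[-0.031,-0.0011,0,0,0,-0.087,-0.53],[-0.035,-0.0007,0,0,0,-0.087,-0.53],[-0.038,0,0,0,0,-0.07,-0.53],[-0.041,0.0008,0,0,0,-0.052,-0.53],[-0.044,0.0015,0,0,0,-0.035,-0.53],[-0.047,0.0023,0,0,0,-0.017,-0.53],[-0.05,0.003,0,0,0,0,-0.53],[-0.05,0.003,0,0,0,0,-0.53]])

```text
time_s: 14.3
eef_pos: [0.4689, 0.2172, 0.0331]
eef_rot: [0.0, 0.635, 0.773, -0.0]
ft_force: [-0.4, -0.1, 0.9]
width: 0.0196
gripper_force: 0.1
```

```bash
python3 - <<'E'
from reg import *
f,T,s=look("f"); A,B=find(T)
E
```

```text
tcp gate -65.7 -0.3 z 0.0331 head -0.07 F [-0.4 -0.1  0.9] t 14.3
score 0.576 heading -22.2  centre gate x 50.5 y -62.5
score 0.576 heading -21.2  centre gate x 50.5 y -62.5
score 0.575 heading -23.2  centre gate x 50.5 y -62.5
```

Emit:
step_arm(moves=[[0.01,0,0,0,0,0,-0.53],[0.03,0,-0.01,0,0,0,-0.53],[0.05,0,-0.04,0,0,0,-0.53],[0.08,0,-0.08,0,0,0,-0.53],[0.12,0,-0.12,0,0,0,-0.53],[0.16,0,-0.16,0,0,0,-0.53],[0.2,0,-0.16,0,0,0,-0.53],[0.24,0,-0.16,0,0,0,-0.53],[0.26,0,-0.16,0,0,0,-0.53],[0.26,0,-0.16,0,0,0,-0.53],[0.26,0,-0.16,0,0,0,-0.53]])

```text
time_s: 15.5
eef_pos: [0.4176, 0.4731, 0.1926]
eef_rot: [0.0, 0.634, 0.773, -0.001]
ft_force: [-0.8, -0.3, 0.1]
width: 0.02
gripper_force: 0.0
```

```bash
python3 - <<'E'
from reg import *
f,T,s=look("g"); A,B=find(T); cv2.imwrite("pics/g.png",B[60:420])
E
```

```text
tcp gate -326.7 -0.8 z 0.1926 head 0.07 F [-0.8 -0.3  0.1] t 15.5
score 0.830 heading -0.2  centre gate x -30.0 y -1.0
score 0.829 heading -1.2  centre gate x -30.0 y -1.0
score 0.828 heading 0.8  centre gate x -30.0 y -1.0
```

Heading is 0° and the centre is at (−30,−1), well centred. I'll return and push straight through.

Emit:
step_arm(moves=[[-0.03,0,0,0,0,0,-0.53],[-0.06,0,0.02,0,0,0,-0.53],[-0.1,0,0.04,0,0,0,-0.53],[-0.14,0,0.06,0,0,0,-0.53],[-0.18,0,0.08,0,0,0,-0.53],[-0.21,0,0.1,0,0,0,-0.53],[-0.23,0,0.11,0,0,0,-0.53],[-0.24,0,0.12,0,0,0,-0.53],[-0.245,0,0.13,0,0,0,-0.53],[-0.245,0,0.145,0,0,0,-0.53],[-0.245,0,0.155,0,0,0,-0.53],[-0.245,0,0.16,0,0,0,-0.53],[-0.245,0,0.16,0,0,0,-0.53],[-0.25,0,0.16,0,0,0,-0.53],[-0.255,0,0.16,0,0,0,-0.53],[-0.26,0,0.16,0,0,0,-0.53],[-0.265,0,0.16,0,0,0,-0.53],[-0.27,0,0.16,0,0,0,-0.53],[-0.275,0,0.16,0,0,0,-0.53],[-0.28,0,0.16,0,0,0,-0.53]])

```text
time_s: 17.6
eef_pos: [0.4729, 0.1979, 0.0336]
eef_rot: [0.0, 0.635, 0.773, 0.0]
ft_force: [-1.3, 1.5, 2.1]
width: 0.0198
gripper_force: 1.0
```

Emit:
step_arm(moves=[[-0.004,0,0,0,0,0,-0.53],[-0.008,0,0,0,0,0,-0.53],[-0.012,0,0,0,0,0,-0.53],[-0.016,0,0,0,0,0,-0.53],[-0.02,0,0,0,0,0,-0.53]])

```text
time_s: 18.1
eef_pos: [0.4766, 0.1783, 0.0333]
eef_rot: [-0.0, 0.635, 0.773, -0.0]
ft_force: [0.2, 3.1, 2.2]
width: 0.0201
gripper_force: 1.1
```

Emit:
step_arm(moves=[[-0.004,0,0,0,0,0,-0.53],[-0.008,0,0,0,0,0,-0.53],[-0.012,0,0,0,0,0,-0.53],[-0.016,0,0,0,0,0,-0.53],[-0.02,0,0,0,0,0,-0.53]])

```text
time_s: 18.6
eef_pos: [0.4805, 0.1586, 0.0333]
eef_rot: [-0.0, 0.635, 0.773, -0.0]
ft_force: [-0.5, 1.8, 1.6]
width: 0.0202
gripper_force: 1.1
```

Emit:
step_arm(moves=[[-0.004,0,0,0,0,0,-0.53],[-0.008,0,0,0,0,0,-0.53],[-0.012,0,0,0,0,0,-0.53],[-0.016,0,0,0,0,0,-0.53],[-0.02,0,0,0,0,0,-0.53]])

```text
time_s: 19.1
eef_pos: [0.4844, 0.139, 0.0333]
eef_rot: [0.0, 0.635, 0.773, -0.0]
ft_force: [-0.9, 2.5, 1.6]
width: 0.0202
gripper_force: 1.1
```

```bash
python3 - <<'E'
from reg import *
f,T,s=look("k"); A,B=find(T)
a=crop(f["img"],(195,310),(250,410),3); b=crop(T["img"],(200,310),(280,430),3)
h=np.zeros((680,480,3),np.uint8); h[:345]=a; h[345:675,:450]=b
cv2.imwrite("pics/k.png",h[:,:])
cv2.imwrite("pics/k.png",cv2.resize(h,None,fx=.88,fy=.88,interpolation=cv2.INTER_AREA))
E
```

```text
tcp gate 14.0 -0.3 z 0.0333 head 0.0 F [-0.9  2.5  1.6] t 19.1
score 0.533 heading 14.8  centre gate x -8.0 y -21.5
score 0.533 heading 16.8  centre gate x -7.5 y -21.5
score 0.533 heading 13.8  centre gate x -8.0 y -21.5
```

View pics/k.png

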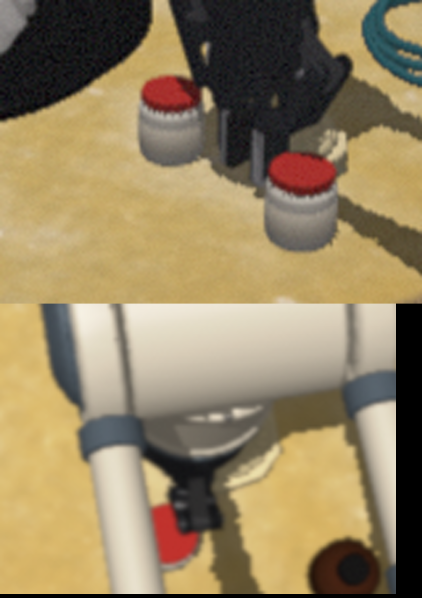

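The cast is out on the far side and the fingers are between the jars, at scene crop (240,150). The force is about 3 N. Continuing to the final position.

Emit:
step_arm(moves=[[-0.004,0,0,0,0,0,-0.53],[-0.008,0,0,0,0,0,-0.53],[-0.012,0,0,0,0,0,-0.53],[-0.016,0,0,0,0,0,-0.53],[-0.02,0,0,0,0,0,-0.53],[-0.024,0,0,0,0,0,-0.53],[-0.028,0,0,0,0,0,-0.53],[-0.032,0,0,0,0,0,-0.53],[-0.036,0,0,0,0,0,-0.53],[-0.04,0,0,0,0,0,-0.53],[-0.044,0,0,0,0,0,-0.53],[-0.048,0,0,0,0,0,-0.53],[-0.052,0,0,0,0,0,-0.53],[-0.055,0,0,0,0,0,-0.53],[-0.057,0,0,0,0,0,-0.53],[-0.057,0,0,0,0,0,-0.53]])

```text
time_s: 20.8
eef_pos: [0.4956, 0.0831, 0.0334]
eef_rot: [0.0, 0.635, 0.773, -0.0]
ft_force: [0.6, 0.8, 0.1]
width: 0.0198
gripper_force: 0.0
```

Emit:
step_arm(moves=[[0.005,0,0,0,0,0,-0.53],[0.015,0,0,0,0,0,-0.53],[0.02,0,-0.01,0,0,0,-0.53],[0.02,0,-0.03,0,0,0,-0.53],[0.02,0,-0.06,0,0,0,-0.53],[0.03,0,-0.1,0,0,0,-0.53],[0.06,0,-0.14,0,0,0,-0.53],[0.1,0,-0.17,0,0,0,-0.53],[0.14,0,-0.17,0,0,0,-0.53],[0.18,0,-0.17,0,0,0,-0.53],[0.22,0,-0.17,0,0,0,-0.53],[0.26,0,-0.17,0,0,0,-0.53],[0.28,0,-0.17,0,0,0,-0.53],[0.28,0,-0.17,0,0,0,-0.53],[0.28,0,-0.17,0,0,0,-0.53]])

```text
time_s: 22.3
eef_pos: [0.4405, 0.3585, 0.2038]
eef_rot: [0.0, 0.634, 0.773, -0.0]
ft_force: [0.2, -0.8, 0.0]
width: 0.0201
gripper_force: 0.0
```

```bash
python3 - <<'E'
from reg import *
f,T,s=look("z"); A,B=find(T)
cv2.imwrite("pics/z.png",crop(T["img"],(150,330),(240,450),3.3)); 
d=cv2.absdiff(T["img"],cv2.imread("pics/top0.png")).max(2)
for n,(u,v) in dict(mate=(391,184),drop=(410,301),j1=(333,220),j2=(343,288)).items(): print(n,d[v-16:v+17,u-16:u+17].mean().round(1))
E
```

```text
tcp gate -209.8 -0.7 z 0.2038 head 0.09 F [ 0.2 -0.8  0. ] t 22.3
score 0.597 heading -0.2  centre gate x 106.5 y -1.5
score 0.596 heading -1.2  centre gate x 106.5 y -1.5
score 0.594 heading 0.8  centre gate x 106.5 y -1.5
mate 19.1
drop 12.7
j1 18.6
j2 57.8
```

View pics/z.png

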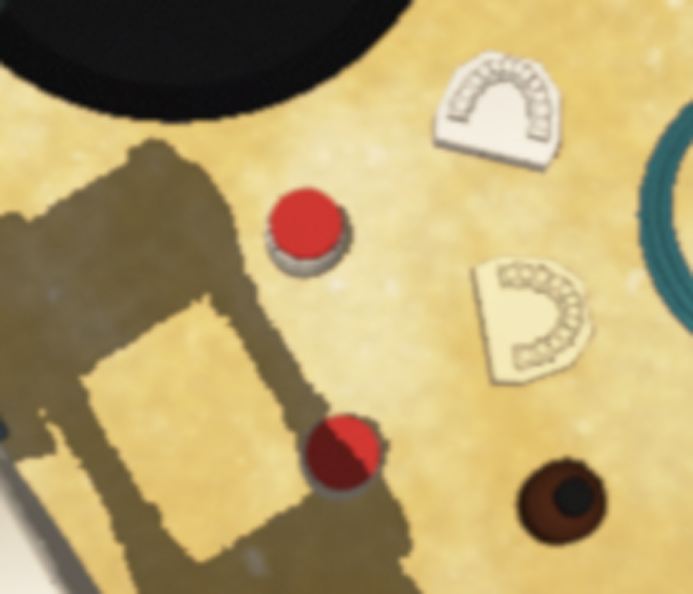

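The final view shows the cast at crop (530,320), past the jars and level with the mate at (500,110). The mate and the bottle are where they started. Handing in.

```bash
python3 -c "
from bench import arm
print(arm.close_job())"
```

```text
the job is handed in; nothing more can be done
None
```

The beige cast was pushed through the gap and stands upright, level with the white cast and about 108 mm from it centre to centre; the white cast and the brown bottle show no movement in the final picture, and the job was handed in at about 22 s.

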